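# Load a cylindrical cell into the sprung test holder

## Robot

A 6-joint arm with a two-finger parallel gripper is mounted at the origin on a cart in front of the work surface, level with it; the furniture and walls round the work are solid. World frame = base frame: x ahead of the robot, y to its left, z up, the work surface at z = 0. Lengths are in m, angles in degrees, forces in N, time in s.
With the tool pointing down it reaches from about 0.325 to 1 m from the base axis. Payload 5.1 kg.
Tool frame: the origin (TCP) lies where the fingers leave the gripper's body, on its centre line; the fingertips stand 73 mm ahead of it and the grasp point (between the pads) lies 54 mm ahead of it (tip_extent is the distance from the TCP to the fingertips, in m); z points along the fingers, y is the line along which they close (so a half turn about z gives the same grasp; the last joint's range is limited). The gripper opens to 85 mm and grips with 20 to 120 N. Pads are 22 mm wide; open, the fingers measure 114 mm over their backs; the gripper's body (76 mm by 85 mm) begins 54 mm behind the grasp point. The pads swing forward as they close: fully open they stand 13 mm farther back than shut.
Start: joints at [-4.733, 7.093, 94.555, -0, 78.352, -4.733], TCP at [0.65, -0, 0.304] pointing down, gripper open.
Joint ranges: [-149.61, 149.61], [-58.7, 133.49], [1.44, 155.28], [-77.14, 257.14], [18.33, 153.61], [-166.67, 166.67]. Speed limits (degrees/s): [147.25, 147.25, 180, 180, 180, 180].

## Interface

Orientations are given as [roll, pitch, yaw] about the fixed x, y, z axes, in that order (R = Rz(yaw) Ry(pitch) Rx(roll)).
In Python, from rig import get_state, grab_frame, camera_info, finish_job, tip_extent gives the robot as it stands.
- The arm moves only by the tool jog_arm, never from a script. Its argument "steps" is a list of rows, each a list of 7 numbers: the opening, from 0 (shut) to 1 (fully open), then the shift along the tool's x, y, z as a fraction of full scale, then the turn, a rotation vector about the tool's x, y, z as a fraction of full scale. A call has 1 to 10 rows; each row is the pose to reach, as a shift and turn from the pose commanded when the call began, along the tool's axes at that moment; what a row does not reach only later rows make up. Full scale, the value 1, is 12 cm for a shift and pi/2 rad for a turn. A row lasts 1/10 s, in which the tool goes at most 50 mm and 8.59 degrees, less where a joint would pass 70% of its speed; a pose out of reach is approached as far as the arm can. A call with a number of a shift or a turn outside -1 to 1 is refused whole. A call with a gripper value outside its range is refused whole. The fingers move at their own pace and stop on an object; "grip_force" is the grip in N (left out, the last holds). Time passes only in rows, so rows that repeat a pose let the fingers close. It gives the time, the measured TCP pose, the force, the opening and the grip force at its end, in the units of the state.
- get_state(): the state, without advancing time (a new reading comes with each control period).
- grab_frame(name): name is "scene" or "side" or "wrist"; returns the picture (400x640x3 uint8, red, green, blue); there is no depth.
- camera_info(name): a dict with "fx", "fy", "cx", "cy" (pixels), "extrinsics" (4x4, takes a point from world to camera coordinates). Camera axes: x right, y up, looking along -z (the intrinsics and any distortion apply to the point x, -y, -z); pixel columns grow to the right and rows downward; lengths in m; the calibration is good to about 2 mm. The wrist camera is an equidistant fisheye: a pixel r from the principal point sees the ray r / f radians off the axis. A picture is of the moment at which its call begins: read the wrist's pose just before it. camera_info takes no time and is no camera call; for the wrist camera it gives the pose at the moment of the call.
- finish_job(): hands the job in; it is judged then, once.
The state is a dict: "time_s": time; "joint_positions": joint angles; "qvel": joint speeds; "effort": joint torques, N m; "position": TCP position; "eef_rot": TCP orientation; "ft_force": force on the tool from outside, world axes, zero at the start; "moment": the same for the moment, N m; "gripper_width": finger opening in m; "gripper_force": force on a finger pad.
Only numpy, scipy, OpenCV 4.12 (cv2) and the standard library are available. Lean on these libraries where they do the work, as an engineer would, in place of code of your own. Each camera call takes 0.05 s, during which the arm holds its last target. There are 200 camera calls.

## Task

Load the cell from its rest into the sprung cell holder, nub towards the contact block: with the nub end raised, put the flat end on the sprung plunger and press it back, tip the nub end down in front of the contact block, then ease the cell forward so that its nub goes home in the block's window. Be gentle with the holder: do not force the plunger onto its stop, jam the cell or let it snap home. Leave the cell level and fully down in both saddles under the spring, and the things round about undisturbed.

Things in the scene. Friction and masses are not known exactly. Their poses are not given: they have to be found in the camera images.
- cell_mid (a point): Centre of the cell: a plain grey cylinder 32 mm across, about 145 g, on its axis half-way along its 71 mm. It starts level in a low V rest, axis 30 mm above the bench. x runs along the axis to the nub end: body from x = -35.5 (flat end) to +31.5 mm, then the nub, 12 mm across, to +35.5 mm. z is up at the start. Its two saddles, 38 mm across, stand 25 mm either side of the middle.
- holder: Cell holder, fixed on the bench. Origin on the bench under the middle of its base plate's bay, x from the spring block (nearer the robot) to the contact block, z up. Base 158 x 72 x 8 mm. On it a nest (spine, saddles, both blocks) is clamped by four screws in slots: the whole nest may stand up to 10 mm either way along x. That shift differs each time and is not in any of these poses.
- bay (a point): Point of the base, axes as the holder: the middle of the loaded cell (38 mm above the bench) if the nest stood central; add the nest's unknown shift in x. Two V saddles, 8 mm wide and 38 mm across, 22 mm either side of it, carry the cell. Between them a spine 22 mm wide, top 14 mm above the bench. The loaded cell is level, its nub at +x, the plunger pushed back 6 mm.
- plunger_face (a point): Point of the base: centre of the free plunger's face if the nest stood central (29.5 mm from the bay's middle to -x). Brass plunger on a coil spring, flat face 14 mm across, looking to +x. It goes back 12 mm to a solid stop; force 0.5 N when free and 1 N more per mm (12.5 N at the stop). The spring block behind it is 40 mm wide, face 20.5 mm behind this point, 50 mm high, its posts 61 mm.
- window (a point): Point of the base: mouth of the contact block's window if the nest stood central (32.5 mm from the bay's middle to +x). Round, 17 mm across, 3 mm deep, on the cell's axis; brass contact at its bottom. Block 40 mm wide, 50 mm high, posts 61 mm. For the nub to pass down in front, the plunger must be back 9.5 to 11.5 mm. A cell tilted 37 degrees, flat end low at the plunger, is clear above the block.
- cell_nub (a point): Tip of the cell's nub, on its axis, 35.5 mm from the cell's middle; x as for the middle. In the loaded cell it rests on the contact at the bottom of the window, 3 mm inside the contact block.
- spot_anvil: Bystander: steel spot anvil, a turned button 39 mm across and 40 mm high, origin under its centre. Not to be disturbed.
- loupe: Bystander: black loupe, 39 mm across and 32 mm high, origin under its centre. Not to be disturbed.
- weight_0: Bystander: brass check weight with a knob, 38 mm across and 28 mm high, origin under its centre. Not to be disturbed.

How it is judged (in metres and radians):
On the way:
1. with its nub end raised, the cell's flat end presses the plunger back (contact force between cell and holder above 5 N and angle between cell_mid's own x axis and vertical below 1.37 rad and horizontal distance between cell_mid and bay below 0.04 m), for 0.1 s.
At the end, for the whole second after the job is handed in: the cell lies at rest in both saddles (axis within 2 mm of 38 mm above the bench and of the bay's middle line, within 3 degrees of it), its nub to the contact block and home in the window, held between plunger and contact by the spring (over 8 N of contact) (z of cell_mid in the frame of holder between 0.036 and 0.04 m and y of cell_mid in the frame of holder between -0.002 and 0.002 m and angle between the x axis of cell_mid and the x axis of holder, either way round below 0.05 rad and x of cell_nub in the frame of holder between 0.024 and 0.047 m and contact force between cell and holder above 8 N and linear speed of cell below 0.01 m/s); the robot touches nothing.
It fails at once if the holder is pressed with more than 25 N, all its contacts added up (a jam, the plunger's solid stop, a snap) (contact force between anything else and holder above 25 N).
It fails at once if a bystander is moved by more than 15 mm (distance of any of spot_anvil, loupe, weight_0 from where it was at the start of the episode above 0.015 m).
It also fails if it takes over 66 s, if anything falls off the work surface, if the arm or the gripper's body presses on something with over 40 N, if the wrist force passes 120 N, or if a joint passes its speed limit or range.

## Working session

There is one attempt and no reset: what is moved stays moved. The work goes in short steps, Python scripts to look and compute and a tool call to move; the robot and the scene stay as the last step left them, time stands still between calls to the robot, and variables do not carry over. Pictures are saved under pics/ and viewed, at most 12 in all, crops included, and the job is handed in when it is done.

Besides the shell and the picture viewer there is one more tool, called after "Emit:" as name(argument=value, ...), one argument or row to a line, values as JSON. jog_arm: Moves the arm, as the interface text tells. Shift numbers are shares of 12 cm and turn numbers shares of pi/2 rad, none past 1 either way. Its arguments: {"type":"object","properties":{"steps":{"type":"array","items":{"type":"array","items":{"type":"number"}}},"grip_force":{"type":"number"}},"required":["steps"]}

```bash
mkdir -p pics; ls; python3 - <<'E'
from rig import *
import cv2,numpy as np
ims=[]
for n in("scene","side","wrist"):
    im=grab_frame(n);cv2.imwrite(f"pics/{n}0.png",im[:,:,::-1])
    c=camera_info(n);print(n,c["fx"],c["fy"],c["cx"],c["cy"],{k:v for k,v in c.items() if k not in("fx","fy","cx","cy")})
print(get_state(),tip_extent)
E
```

```text
pics
scene 373.4793467274224 373.4793467274224 324.7882043090078 198.03498747418095 {'extrinsics': array([[ 0.70236749, -0.71148366, -0.02170053, -0.56058531],
       [ 0.47810632,  0.44895607,  0.75488595, -0.19472817],
       [-0.52734643, -0.54058251,  0.65549698, -0.75098032],
       [ 0.        ,  0.        ,  0.        ,  1.        ]])}
side 402.44125589066306 402.44125589066306 327.3938089898688 200.1891009812934 {'extrinsics': array([[-0.92009633, -0.39096288, -0.02389068,  0.38936068],
       [ 0.1819006 , -0.48051181,  0.85791642, -0.29769994],
       [-0.34689323,  0.78502002,  0.51323353, -0.60276328],
       [ 0.        ,  0.        ,  0.        ,  1.        ]])}
wrist 309.70691628693146 309.70691628693146 323.7941387002826 198.57765956859723 {'extrinsics': array([[ 9.99997088e-01, -3.07097293e-04, -2.39354055e-03,
        -6.48967516e-01],
       [-3.30204795e-04,  9.65126330e-01, -2.61784375e-01,
         3.36955407e-02],
       [ 2.39046228e-03,  2.61784403e-01,  9.65123418e-01,
        -3.77853268e-01],
       [ 0.00000000e+00,  0.00000000e+00,  0.00000000e+00,
         1.00000000e+00]])}
{'time_s': 0.15, 'joint_positions': array([-4.73360352e+00,  7.12655179e+00,  9.46164348e+01, -1.01747802e-03,
        7.83496065e+01, -4.73403946e+00]), 'qvel': array([-0.009248  ,  0.06575865, -0.23960829,  0.02988314,  0.03106588,
        0.10828478]), 'effort': array([ 3.58459238e-04, -4.24227583e+01, -3.66012383e+01, -4.16494640e-05,
        4.65309960e-03, -1.53378886e-05]), 'position': array([ 6.49650816e-01, -1.47227904e-05,  3.02913407e-01]), 'eef_rot': array([-1.79907641e+02, -6.64896839e-03,  9.00006369e+01]), 'ft_force': array([-0.55629168, -0.13435658, -1.19560316]), 'moment': array([-0.0328761 , -0.01266036, -0.00799434]), 'gripper_force': 0.0, 'gripper_width': 0.08514601328580429} 0.0726
```

View pics/scene0.png

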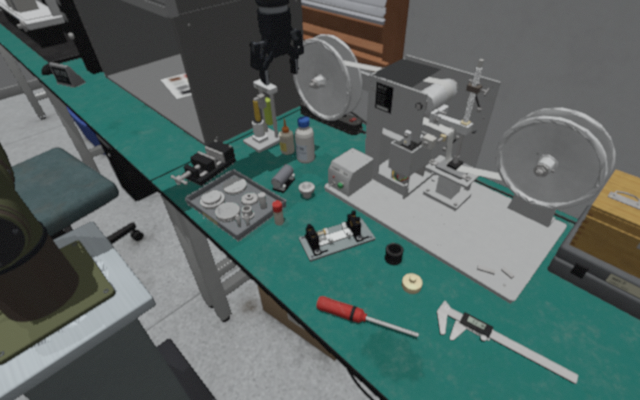

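View pics/side0.png

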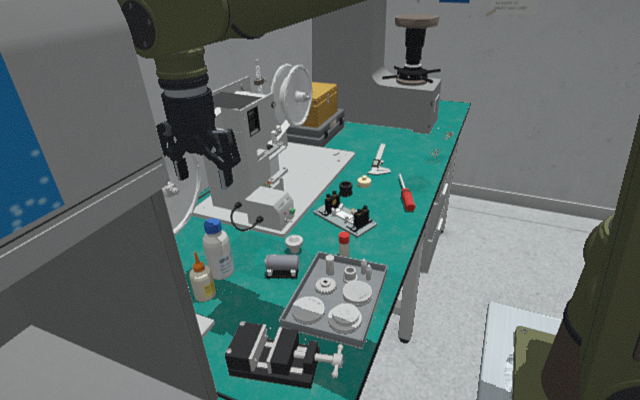

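View pics/wrist0.png

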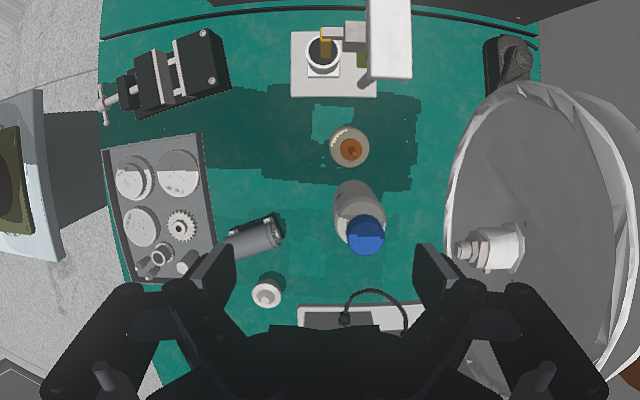

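The scene view shows the holder at about (337,237), the cell at (285,178), the anvil at (307,190), the loupe at (394,254) and the weight at (412,283). In the side view the holder is at (345,215) and the cell at (282,265). The wrist view shows the cell at (257,236) and the anvil at (267,293).

```bash
cat > h.py <<'E'
import numpy as np,cv2
from rig import *
from scipy.spatial.transform import Rotation as Ro
def ray(c,uv):
    E=c["extrinsics"];R=E[:3,:3];o=-R.T@E[:3,3]
    x=(uv[0]-c["cx"])/c["fx"];y=(uv[1]-c["cy"])/c["fy"]
    if c.get("fish"):
        r=np.hypot(x,y);s=np.sin(r)/max(r,1e-9);d=np.array([x*s,-y*s,-np.cos(r)])
    else: d=np.array([x,-y,-1.])
    return o,R.T@d
def cam(n):
    c=camera_info(n);c["fish"]=n=="wrist";return c
def onz(c,uv,z):
    o,d=ray(c,uv);return o+d*(z-o[2])/d[2]
def tri(rs):
    A=0;b=0
    for o,d in rs:
        d=d/np.linalg.norm(d);P=np.eye(3)-np.outer(d,d);A=A+P;b=b+P@o
    return np.linalg.solve(A,b)
def proj(c,p):
    E=c["extrinsics"];q=E[:3,:3]@p+E[:3,3];q=np.array([q[0],-q[1],-q[2]])
    if c.get("fish"):
        r=np.hypot(q[0],q[1]);th=np.arctan2(r,q[2]);q=np.array([q[0]/r*th,q[1]/r*th,1])
    return np.array([c["fx"]*q[0]/q[2]+c["cx"],c["fy"]*q[1]/q[2]+c["cy"]])
E
python3 - <<'E'
from h import *
s=cam("scene");d=cam("side");w=cam("wrist")
for n,p in dict(c1=(299,240),c2=(306,256),c3=(374,238),c4=(357,222),cell=(285,178),loupe=(394,258),wt=(412,288),anv=(307,195),red=(279,222)).items():print(n,onz(s,p,0).round(3))
for n,p in dict(c1=(314,212),c2=(374,236),c3=(376,228),c4=(340,196),cell=(282,265),anv=(293,252),loupe=(346,193),wt=(365,184),red=(343,256)).items():print('side',n,onz(d,p,0).round(3))
print('cell wrist',onz(w,(257,236),.03),'anv',onz(w,(267,293),.04))
a=cv2.imread("pics/scene0.png")[195:275,270:430];b=cv2.imread("pics/side0.png")[170:290,250:390]
A=cv2.resize(a,None,fx=5,fy=5,interpolation=2);B=cv2.resize(b,None,fx=5,fy=5,interpolation=2)
cv2.imwrite("pics/z1.png",cv2.resize(np.vstack([A,B[:, :].copy() if 0 else cv2.resize(b,(800,686))[:200]]),(800,600)))
E
```

```text
c1 [ 0.452 -0.26   0.   ]
c2 [ 0.43  -0.306  0.   ]
c3 [ 0.573 -0.379  0.   ]
c4 [ 0.586 -0.317  0.   ]
cell [ 0.58  -0.062  0.   ]
loupe [ 0.557 -0.447  0.   ]
wt [ 0.52  -0.519 -0.   ]
anv [ 0.572 -0.158  0.   ]
red [ 0.458 -0.182  0.   ]
side c1 [ 0.601 -0.327  0.   ]
side c2 [ 0.421 -0.281  0.   ]
side c3 [ 0.426 -0.315  0.   ]
side c4 [ 0.567 -0.43   0.   ]
side cell [ 0.576 -0.105  0.   ]
side anv [ 0.575 -0.155  0.   ]
side loupe [ 0.557 -0.451  0.   ]
side wt [ 0.523 -0.521  0.   ]
side red [ 0.463 -0.183  0.   ]
cell wrist [ 0.56826543 -0.07345913  0.03      ] anv [ 0.57687975 -0.14813456  0.04      ]
```

Emit:
jog_arm(
  steps=[
    [1,-0.3,-0.4,0.4,0,0,0.2],
    [1,-0.65,-0.9,0.9,0,0,0.4],
    [1,-0.65,-0.9,0.95,0,0,0.8],
    [1,-0.65,-0.9,0.95,0,0,0.8],
    [1,-0.65,-0.9,0.95,0,0,0.8],
    [1,-0.65,-0.9,0.95,0,0,0.8],
    [1,-0.65,-0.9,0.95,0,0,0.8],
    [1,-0.65,-0.9,0.95,0,0,0.8],
    [1,-0.65,-0.9,0.95,0,0,0.8],
    [1,-0.65,-0.9,0.95,0,0,0.8],
  ],
)

```text
time_s: 1.15
position: [0.5418, -0.078, 0.1896]
eef_rot: [-180.0, 0.0, 18.0]
ft_force: [-1.3, -0.4, -0.8]
gripper_width: 0.0855
gripper_force: 0.0
```

```bash
python3 - <<'E'
from h import *
c=cam("wrist");im=grab_frame("wrist");cv2.imwrite("pics/w1.png",im[:,:,::-1])
import pickle;pickle.dump(c,open("w1.pkl","wb"));print(get_state()["position"],get_state()["eef_rot"])
E
```

```text
[ 0.54179865 -0.07799038  0.1896389 ] [-1.79984415e+02  2.60106600e-02  1.80724494e+01]
```

View pics/w1.png

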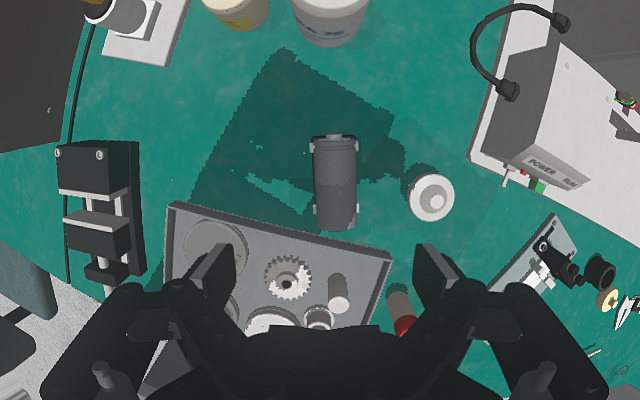

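The cell is at (334,182). Its nub is at the top (334,134), towards tool +x, and its flat end is at about (335,230). The anvil is at (431,198).

```bash
python3 - <<'E'
from h import *
import pickle;c=pickle.load(open("w1.pkl","rb"));im=cv2.imread("pics/w1.png");hsv=cv2.cvtColor(im,cv2.COLOR_BGR2HSV)
m=(hsv[:,:,1]<70)
for r in list(range(128,150,2))+[160,170,180,190,200]+list(range(206,238,2)):
    xs=np.where(m[r,300:372])[0]+300
    print(r,(xs.min(),xs.max(),len(xs)) if len(xs) else None, hsv[r,334,2])
P=[]
for r in range(158,204,3):
    xs=np.where(m[r,300:372])[0]+300
    P.append(onz(c,((xs.min()+xs.max()+0)/2,r),.03))
P=np.array(P);k=np.polyfit(P[:,0],P[:,1],1);print(np.degrees(np.arctan(k[0])),k)
print("nub",onz(c,(334,132.5),.033),"flat",onz(c,(335,230.5),.046))
E
```

```text
128 None 85
130 None 85
132 None 85
134 (np.int64(327), np.int64(341), 15) 105
136 (np.int64(314), np.int64(353), 39) 149
138 (np.int64(312), np.int64(354), 43) 135
140 (np.int64(312), np.int64(356), 45) 106
142 (np.int64(311), np.int64(358), 48) 103
144 (np.int64(309), np.int64(358), 50) 106
146 (np.int64(309), np.int64(358), 50) 90
148 (np.int64(309), np.int64(358), 50) 108
160 (np.int64(313), np.int64(355), 43) 104
170 (np.int64(313), np.int64(355), 43) 105
180 (np.int64(314), np.int64(355), 42) 103
190 (np.int64(314), np.int64(355), 42) 90
200 (np.int64(315), np.int64(355), 41) 90
206 (np.int64(313), np.int64(358), 46) 90
208 (np.int64(313), np.int64(358), 46) 91
210 (np.int64(313), np.int64(358), 46) 90
212 (np.int64(313), np.int64(358), 46) 90
214 (np.int64(316), np.int64(355), 40) 90
216 (np.int64(317), np.int64(356), 40) 90
218 (np.int64(317), np.int64(356), 40) 90
220 (np.int64(317), np.int64(356), 40) 90
222 (np.int64(317), np.int64(356), 40) 90
224 (np.int64(317), np.int64(356), 40) 90
226 (np.int64(318), np.int64(354), 37) 91
228 (np.int64(320), np.int64(351), 32) 91
230 (np.int64(326), np.int64(345), 20) 90
232 (np.int64(300), np.int64(309), 10) 118
234 (np.int64(300), np.int64(319), 19) 119
236 (np.int64(300), np.int64(324), 25) 120
20.727344982215502 [ 0.37841402 -0.29249825]
nub [ 0.59573085 -0.06807636  0.033     ] flat [ 0.52907444 -0.09059966  0.046     ]
```

Emit:
jog_arm(
  steps=[
    [1,-0.3,0.3,0,0,0,0.1],
    [1,-0.6,0.7,0,0,0,0.2],
    [1,-1,1,0,0,0,0.4],
    [1,-1,1,0,0,0,0.48],
    [1,-1,1,0,0,0,0.48],
    [1,-1,1,0,0,0,0.48],
  ],
)

```text
time_s: 1.8
position: [0.4644, -0.2299, 0.1899]
eef_rot: [-180.0, 0.0, -25.2]
ft_force: [-0.3, 0.4, 0.2]
gripper_width: 0.0854
gripper_force: 0.0
```

```bash
python3 - <<'E'
from h import *
s=get_state();R=Ro.from_euler('xyz',s["eef_rot"],degrees=True).as_matrix()
print(s["position"],s["eef_rot"],R.T@(np.array([.483,-.305,.19])-s["position"])/.12)
E
```

```text
[ 0.46442939 -0.2299407   0.18986424] [-1.79997817e+02  7.08844166e-03 -2.52319607e+01] [ 0.40662777  0.49984573 -0.00120066]
```

Emit:
jog_arm(
  steps=[
    [1,0.2,0.25,0,0,0,0],
    [1,0.4,0.5,0,0,0,0],
    [1,0.4,0.5,0,0,0,0],
    [1,0.4,0.5,0,0,0,0],
  ],
)

```text
time_s: 2.2
position: [0.483, -0.3039, 0.1896]
eef_rot: [-180.0, 0.1, -25.1]
ft_force: [-0.8, -0.4, -0.2]
gripper_width: 0.0855
gripper_force: 0.0
```

```bash
python3 - <<'E'
from h import *
import pickle
c=cam("wrist");im=grab_frame("wrist");cv2.imwrite("pics/w2.png",im[:,:,::-1])
pickle.dump(c,open("w2.pkl","wb"));print(get_state()["position"])
cv2.imwrite("pics/w2z.png",cv2.resize(im[40:310,160:520,::-1],(800,600),interpolation=cv2.INTER_CUBIC))
E
```

```text
[ 0.48281516 -0.30323046  0.18944461]
```

View pics/w2z.png

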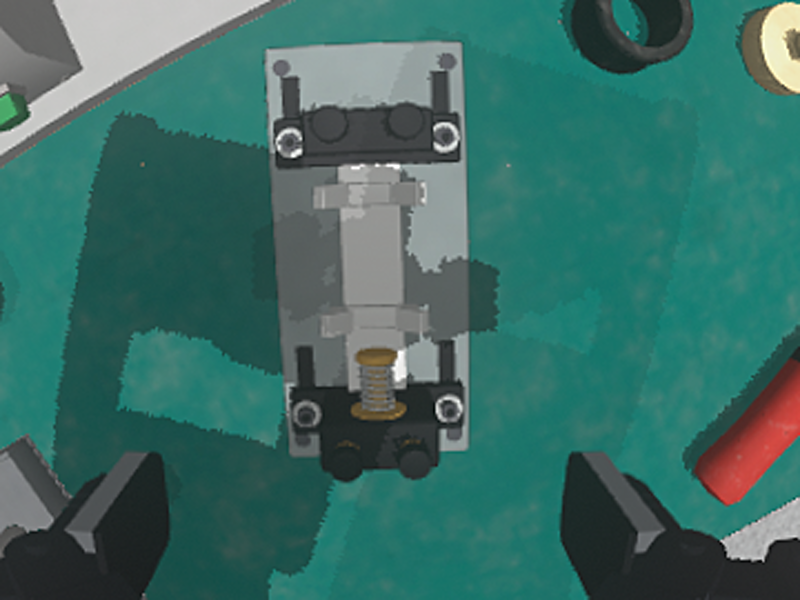

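The holder is seen from above in the zoomed crop. Base corners are (265,48), (463,41), (469,450) and (289,458). The contact block face is at about y=165, the saddles at y≈193 and 322, and the brass plunger face is at (376,352), sitting at the lower end.

```bash
python3 - <<'E'
from h import *
import pickle
c=pickle.load(open("w2.pkl","rb"));f=360/800
def Z(u,v,z): return onz(c,(160+u*f,40+v*270/600),z)
K=np.array([Z(265,48,.008),Z(463,41,.008),Z(469,450,.008),Z(289,458,.008)])
print(K.round(4)); 
for i in range(4):print(np.linalg.norm(K[i]-K[(i+1)%4]).round(4),end=' ')
# contact end = mid(0,1); left end = mid(3,2)
ex=(K[0]+K[1]-K[2]-K[3])[:2];yaw=np.arctan2(ex[1],ex[0])
ey=(K[0]+K[3]-K[1]-K[2])[:2];yaw2=np.arctan2(-ey[0],ey[1])
ctr=K.mean(0);print("ctr",ctr,"yaw",np.degrees(yaw),np.degrees(yaw2))
X=np.array([np.cos(yaw),np.sin(yaw)]);Y=np.array([-X[1],X[0]])
def L(n,u,v,z):
    p=Z(u,v,z)[:2]-ctr[:2];print(n,(p@X*1000).round(1),(p@Y*1000).round(1))
L("contact top edge",368,162,.05);L("contact bl",285,166,.05);L("contact br",458,160,.05)
L("plunger face top",376,350,.045);L("pl left",357,356,.038);L("pl right",397,356,.038)
L("spine l",341,250,.014);L("spine r",403,250,.014)
L("sadA front-top L",318,184,.03);L("sadA back",318,207,.03);L("sadA r",425,180,.03)
L("sadB top",325,311,.03);L("sadB back",325,333,.03);L("sadB r",428,311,.03)
L("sb face",375,384,.05);L("sb L",290,384,.05);L("sb R",463,384,.05)
L("screwTL",289,142,.014);L("screwTR",445,136,.014);L("screwBL",306,414,.014);L("screwBR",450,408,.014)
E
```

```text
[[ 0.5993 -0.3188  0.008 ]
 [ 0.5714 -0.3845  0.008 ]
 [ 0.427  -0.3237  0.008 ]
 [ 0.4544 -0.2574  0.008 ]]
0.0714 0.1567 0.0718 0.1573 ctr [ 0.5130263  -0.32110397  0.008     ] yaw -22.902741912816385 -22.694607168169306
contact top edge 33.9 0.6
contact bl 33.9 25.5
contact br 33.8 -26.5
plunger face top -25.7 0.2
pl left -29.4 6.5
pl right -29.9 -6.8
spine l 3.3 11.1
spine r 2.5 -11.0
sadA front-top L 27.6 17.1
sadA back 19.9 17.5
sadA r 27.6 -18.1
sadB top -15.4 16.8
sadB back -23.1 17.2
sadB r -16.7 -18.1
sb face -35.6 0.9
sb L -34.6 28.0
sb R -36.7 -27.3
screwTL 42.8 27.8
screwTR 42.9 -27.1
screwBL -58.1 27.2
screwBR -57.8 -27.4
```

Emit:
jog_arm(
  steps=[
    [1,-0.1,-0.4,0,0,0,-0.1],
    [1,-0.19,-0.8,0,0,0,-0.2],
    [1,-0.19,-1,0,0,0,-0.3],
    [1,-0.19,-1,0,0,0,-0.4],
    [1,-0.19,-1,0,0,0,-0.5],
    [1,-0.19,-1,0,0,0,-0.5],
    [1,-0.19,-1,0,0,0,-0.5],
  ],
)

```text
time_s: 2.95
position: [0.5129, -0.1841, 0.1898]
eef_rot: [-180.0, 0.0, 20.0]
ft_force: [-0.1, 0.2, 0.3]
gripper_width: 0.085
gripper_force: 0.0
```

```bash
cat >> h.py <<'E'
def go(p,rpy=None):
    s=get_state();R=Ro.from_euler('xyz',s["eef_rot"],degrees=True)
    t=R.inv().apply(np.array(p)-s["position"])/.12
    r=(R.inv()*Ro.from_euler('xyz',rpy,degrees=True)).as_rotvec()/(np.pi/2) if rpy is not None else 0
    print("pos",s["position"].round(4),"rpy",s["eef_rot"].round(2),"shift",t.round(4),"turn",np.round(r,4))
E
python3 - <<'E'
from h import *
go([.5624,-.0796,.19],[180,0,19.7])
E
```

```text
pos [ 0.5129 -0.1841  0.1898] rpy [-1.7997e+02  1.0000e-02  1.9970e+01] shift [ 0.685  -0.6779 -0.0019] turn [-0.0003  0.0002  0.003 ]
```

Emit:
jog_arm(
  steps=[
    [0.6,0.35,-0.34,0,0,0,0],
    [0.6,0.685,-0.68,0,0,0,0],
    [0.6,0.685,-0.68,0,0,0,0],
    [0.6,0.685,-0.68,0.3,0,0,0],
    [0.6,0.685,-0.68,0.5,0,0,0],
    [0.6,0.685,-0.68,0.5,0,0,0],
    [0.6,0.685,-0.68,0.5,0,0,0],
  ],
)

```text
time_s: 3.65
position: [0.5626, -0.081, 0.1299]
eef_rot: [-180.0, 0.1, 19.8]
ft_force: [-0.2, -0.0, 0.7]
gripper_width: 0.0515
gripper_force: 0.0
```

```bash
python3 - <<'E'
from h import *
im=grab_frame("wrist");cv2.imwrite("pics/w3.png",im[:,:,::-1]);print(get_state()["gripper_width"])
go([.5624,-.0796,.085],[180,0,19.7])
E
```

```text
0.05126052049807908
pos [ 0.5634 -0.0813  0.1311] rpy [ 1.7995e+02 -6.0000e-02  1.9800e+01] shift [-0.0037 -0.0163  0.3839] turn [ 0.0005 -0.0007  0.0011]
```

View pics/w3.png

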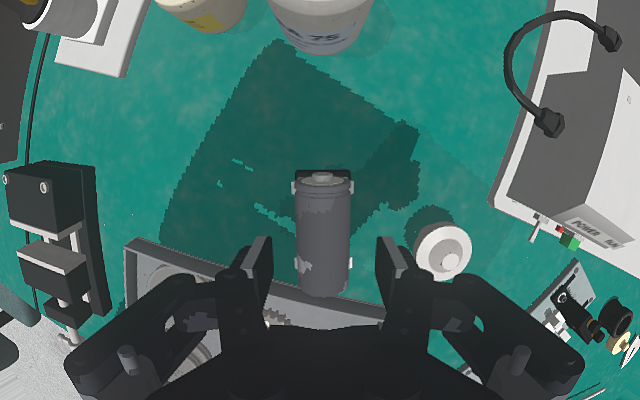

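The fingers straddle the cell, which is centred near (322,235). The anvil at (442,250) is clear of the right finger.

Emit:
jog_arm(
  steps=[
    [0.6,0,-0.016,0.15,0,0,0],
    [0.6,0,-0.016,0.3,0,0,0],
    [0.6,0,-0.016,0.384,0,0,0],
    [0.6,0,-0.016,0.384,0,0,0],
    [0.6,0,-0.016,0.384,0,0,0],
  ],
)

```text
time_s: 4.2
position: [0.563, -0.0795, 0.085]
eef_rot: [179.9, -0.1, 19.8]
ft_force: [-0.2, -0.5, -0.1]
gripper_width: 0.0508
gripper_force: 0.0
```

Emit:
jog_arm(
  steps=[
    [0.3,0,0,0,0,0,0],
    [0.2,0,0,0,0,0,0],
    [0.2,0,0,0,0,0,0],
    [0.2,0,0,0,0,0,0],
    [0.2,0,0,0,0,0,0],
    [0.2,0,0,0,0,0,0],
  ],
  grip_force=90,
)

```text
time_s: 4.8
position: [0.5634, -0.0797, 0.0854]
eef_rot: [179.9, -0.1, 19.8]
ft_force: [-0.2, -0.4, 7.0]
gripper_width: 0.0294
gripper_force: 88.7
```

Emit:
jog_arm(
  steps=[
    [0.2,0,0,-0.05,0,0,0],
    [0.2,0,0,-0.2,0,0,0],
    [0.2,0,0,-0.5,0,0,0],
    [0.2,0,0,-0.8,0,0,0],
    [0.2,0,0,-1,0,0,0],
    [0.2,0,0,-1,0,0,0],
    [0.2,0,0,-1,0,0,0],
    [0.2,0,0,-1,0,0,0],
  ],
)

```text
time_s: 5.6
position: [0.561, -0.0789, 0.2013]
eef_rot: [-179.9, 0.2, 19.8]
ft_force: [-0.5, -0.5, -1.4]
gripper_width: 0.0299
gripper_force: 89.0
```

```bash
python3 - <<'E'
from h import *
import pickle
c=cam("wrist");im=grab_frame("wrist");cv2.imwrite("pics/w4.png",im[:,:,::-1]);pickle.dump(c,open("w4.pkl","wb"))
cv2.imwrite("pics/w4z.png",cv2.resize(im[150:330,200:440,::-1],(800,600),interpolation=cv2.INTER_CUBIC))
s=get_state();print({k:s[k] for k in("position","eef_rot","ft_force","gripper_width","gripper_force")})
# expected nub / flat pixels if the cell is at grasp as assumed
R=Ro.from_euler('xyz',s["eef_rot"],degrees=True)
for d in [(35.5,0,55),(35.5,6,55),(35.5,-6,55),(35.5,0,49),(31.5,0,39),(-35.5,0,39)]:
    print(d,((proj(c,s["position"]+R.apply(np.array(d)/1e3))-[200,150])/.3).round(1))
E
```

```text
{'position': array([ 0.56101865, -0.07889442,  0.20114892]), 'eef_rot': array([-179.85175587,    0.21785652,   19.79825171]), 'ft_force': array([-0.98494833,  0.02674269, -0.64682446]), 'gripper_width': 0.029504127139707143, 'gripper_force': 88.96760702133179}
(35.5, 0, 55) [414.4 137.8]
(35.5, 6, 55) [462.8 137.8]
(35.5, -6, 55) [366.  137.8]
(35.5, 0, 49) [414.6 149.9]
(31.5, 0, 39) [414.9 207.9]
(-35.5, 0, 39) [414.6 667.1]
```

View pics/w4z.png

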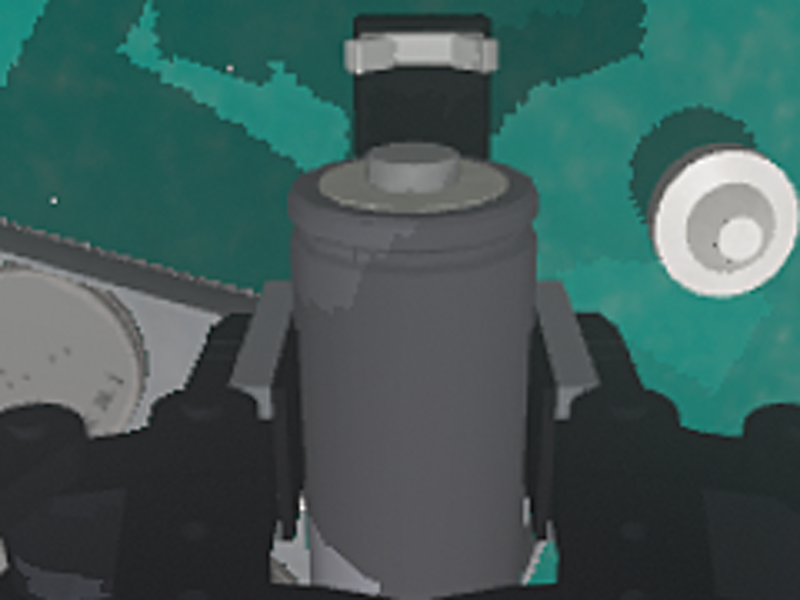

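The cell is held straight between the pads, with the nub at (414,155) in the zoom. It sits about 1.4 mm further back along tool x than assumed, and it is centred laterally.

```bash
cat >> h.py <<'E'
N=np.array([.5146,-.3218]);YAW=-22.8;OX=-.0014;OZ=.0554
ca,sa=np.cos(np.radians(YAW)),np.sin(np.radians(YAW))
def tcp_for(xf,zf,phi,y=0):   # mm, flat-end centre in nest frame
    a=np.radians(phi);c,s=np.cos(a),np.sin(a)
    x=xf/1e3+(.0355-OX)*c-OZ*s; z=zf/1e3+(.0355-OX)*s+OZ*c; y/=1e3
    return [N[0]+x*ca-y*sa,N[1]+x*sa+y*ca,z],[180,-phi,YAW]
def where():
    s=get_state();R=Ro.from_euler('xyz',s["eef_rot"],degrees=True).as_matrix()
    f=s["position"]+R@np.array([OX-.0355,0,OZ]);n=s["position"]+R@np.array([OX+.0355,0,OZ])
    F=s["ft_force"]
    g=lambda p:[round(1e3*v,2) for v in ((p[0]-N[0])*ca+(p[1]-N[1])*sa,-(p[0]-N[0])*sa+(p[1]-N[1])*ca,p[2])]
    a=n-f
    print("t",round(s["time_s"],2),"flat",g(f),"nub",g(n),"tilt",round(np.degrees(np.arctan2(a[2],np.hypot(*a[:2]))),2),"F",np.round([F[0]*ca+F[1]*sa,-F[0]*sa+F[1]*ca,F[2]],2))
E
python3 - <<'E'
from h import *
where();go(*tcp_for(-10,120,37));go(*tcp_for(-10,90,0))
E
```

```text
t 5.65 flat [np.float64(-78.75), np.float64(216.9), np.float64(145.89)] nub [np.float64(-26.49), np.float64(264.96), np.float64(145.62)] tilt -0.22 F [-0.92 -0.36 -0.65]
pos [ 0.561  -0.0789  0.2011] rpy [-179.85    0.22   19.8 ] shift [-1.1342  1.6956  0.1224] turn [-0.1534  0.3947  0.4563]
pos [ 0.561  -0.0789  0.2011] rpy [-179.85    0.22   19.8 ] shift [-0.8828  1.9265  0.463 ] turn [-0.0007  0.0029  0.4733]
```

Emit:
jog_arm(
  steps=[
    [0.2,-0.2,0.3,0,0,0,0.1],
    [0.2,-0.5,0.6,0,0,0,0.2],
    [0.2,-0.7,0.8,0,0,0,0.3],
    [0.2,-0.9,1,0,0,0,0.4],
    [0.2,-0.9,1,0,0,0,0.473],
    [0.2,-0.9,1,0,0,0,0.473],
    [0.2,-0.9,1,0,0,0,0.473],
  ],
)

```text
time_s: 6.35
position: [0.5009, -0.2283, 0.2024]
eef_rot: [-180.0, 0.1, -22.6]
ft_force: [-0.9, 0.6, -1.7]
gripper_width: 0.0296
gripper_force: 89.3
```

```bash
python3 - <<'E'
from h import *
where();go(*tcp_for(-10,110,37));
E
```

```text
t 6.35 flat [np.float64(-85.91), np.float64(80.8), np.float64(147.1)] nub [np.float64(-14.91), np.float64(81.05), np.float64(146.93)] tilt -0.14 F [-1.01  0.18 -1.65]
pos [ 0.5009 -0.2283  0.2024] rpy [-1.7997e+02  1.4000e-01 -2.2600e+01] shift [0.2898 0.6753 0.2153] turn [-0.001   0.4127  0.0021]
```

Emit:
jog_arm(
  steps=[
    [0.2,0.1,0.3,0,0,0.1,0],
    [0.2,0.2,0.6,0,0,0.2,0],
    [0.2,0.29,0.675,0,0,0.3,0],
    [0.2,0.29,0.675,0.1,0,0.41,0],
    [0.2,0.29,0.675,0.215,0,0.41,0],
    [0.2,0.29,0.675,0.215,0,0.41,0],
    [0.2,0.29,0.675,0.215,0,0.41,0],
    [0.2,0.29,0.675,0.215,0,0.41,0],
  ],
)

```text
time_s: 7.15
position: [0.5033, -0.3171, 0.1796]
eef_rot: [179.9, -37.0, -22.6]
ft_force: [0.2, 0.3, -1.1]
gripper_width: 0.0295
gripper_force: 89.4
```

```bash
python3 - <<'E'
from h import *
import pickle
where();go(*tcp_for(-15,42,37))
c=cam("wrist");im=grab_frame("wrist");cv2.imwrite("pics/w5.png",im[:,:,::-1]);pickle.dump(c,open("w5.pkl","wb"));where()
E
```

```text
t 7.15 flat [np.float64(-8.39), np.float64(-0.13), np.float64(113.12)] nub [np.float64(48.33), np.float64(0.05), np.float64(155.83)] tilt 36.98 F [ 0.04  0.31 -1.11]
pos [ 0.5033 -0.3171  0.1796] rpy [179.92 -36.98 -22.63] shift [-0.4007 -0.0013  0.4402] turn [-0.0003  0.0002  0.0016]
t 7.2 flat [np.float64(-8.26), np.float64(-0.21), np.float64(113.33)] nub [np.float64(48.44), np.float64(-0.04), np.float64(156.07)] tilt 37.01 F [ 0.31 -0.16 -0.97]
```

View pics/w5.png

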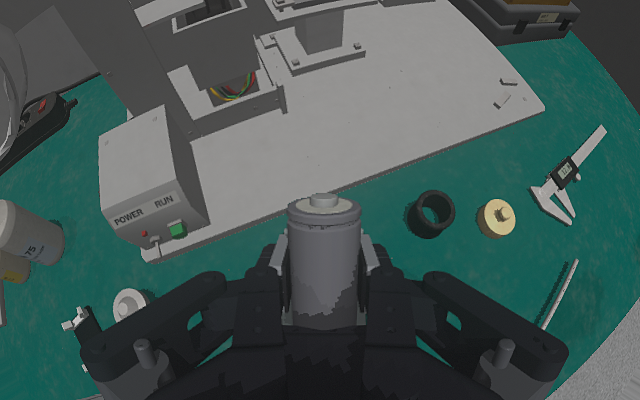

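The cell is still square in the grip, with the nub at (322,200). The holder is hidden under the gripper, so I lower in front of the plunger.

Emit:
jog_arm(
  steps=[
    [0.2,-0.1,0,0.1,0,0,0],
    [0.2,-0.2,0,0.2,0,0,0],
    [0.2,-0.3,0,0.3,0,0,0],
    [0.2,-0.38,0,0.385,0,0,0],
    [0.2,-0.42,0,0.425,0,0,0.0016],
    [0.2,-0.42,0,0.425,0,0,0.0016],
    [0.2,-0.42,0,0.425,0,0,0.0016],
    [0.2,-0.42,0,0.425,0,0,0.0016],
  ],
)

```text
time_s: 8.0
position: [0.494, -0.3137, 0.1085]
eef_rot: [-180.0, -37.0, -22.9]
ft_force: [0.5, -0.4, -1.0]
gripper_width: 0.0299
gripper_force: 89.4
```

```bash
python3 - <<'E'
from h import *
where()
for i in range(6): grab_frame("scene");where()
im=grab_frame("side")[150:250,280:400,::-1];im2=grab_frame("scene")[190:270,280:390,::-1]
cv2.imwrite("pics/s5.png",np.hstack([cv2.resize(im,(400,400),interpolation=2),cv2.resize(im2,(400,400),interpolation=2)]))
go(*tcp_for(-24,42,37))
E
```

```text
t 8.0 flat [np.float64(-18.23), np.float64(-0.52), np.float64(42.02)] nub [np.float64(38.45), np.float64(-0.62), np.float64(84.78)] tilt 37.03 F [ 0.58 -0.18 -1.  ]
t 8.05 flat [np.float64(-18.35), np.float64(-0.49), np.float64(41.93)] nub [np.float64(38.33), np.float64(-0.6), np.float64(84.68)] tilt 37.02 F [ 0.3   0.67 -1.68]
t 8.1 flat [np.float64(-18.55), np.float64(-0.47), np.float64(41.71)] nub [np.float64(38.15), np.float64(-0.59), np.float64(84.44)] tilt 37.0 F [ 0.14 -0.15 -1.82]
t 8.15 flat [np.float64(-18.69), np.float64(-0.42), np.float64(41.54)] nub [np.float64(38.02), np.float64(-0.54), np.float64(84.26)] tilt 36.99 F [-0.54  0.53 -1.95]
t 8.2 flat [np.float64(-18.9), np.float64(-0.34), np.float64(41.27)] nub [np.float64(37.83), np.float64(-0.47), np.float64(83.96)] tilt 36.96 F [-0.02  0.33 -1.26]
t 8.25 flat [np.float64(-19.0), np.float64(-0.35), np.float64(41.13)] nub [np.float64(37.74), np.float64(-0.49), np.float64(83.8)] tilt 36.95 F [-0.11 -0.53 -0.91]
t 8.3 flat [np.float64(-19.18), np.float64(-0.3), np.float64(40.88)] nub [np.float64(37.58), np.float64(-0.44), np.float64(83.54)] tilt 36.93 F [-0.53  0.18 -1.36]
pos [ 0.4932 -0.3132  0.1072] rpy [-179.9   -36.91  -22.95] shift [-0.0257 -0.0029 -0.0328] turn [-0.0001  0.001  -0.0013]
```

View pics/s5.png

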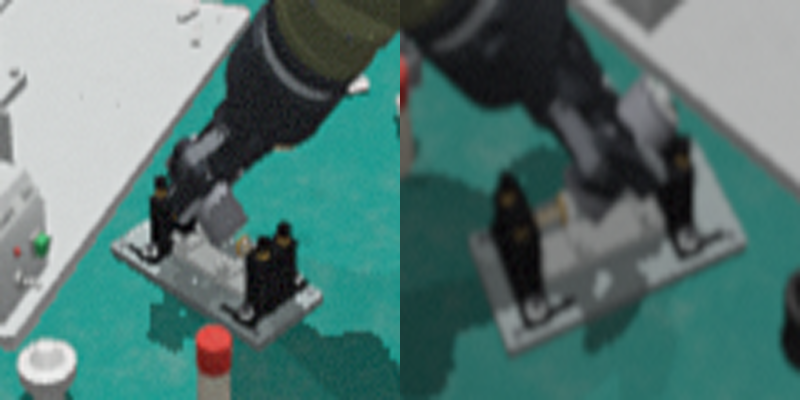

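The cell's flat end is clear of the plunger on its +x side, and the nub is above the contact block. The pose is drifting slowly, so I check that.

```bash
python3 - <<'E'
from h import *
for i in range(16):
    grab_frame("scene")
    if i%2: where()
E
```

```text
t 8.5 flat [np.float64(-19.34), np.float64(-0.24), np.float64(40.6)] nub [np.float64(37.43), np.float64(-0.39), np.float64(83.23)] tilt 36.9 F [ 0.04  0.3  -1.24]
t 8.6 flat [np.float64(-19.38), np.float64(-0.24), np.float64(40.5)] nub [np.float64(37.4), np.float64(-0.39), np.float64(83.12)] tilt 36.9 F [ 0.9  -0.4  -2.17]
t 8.7 flat [np.float64(-19.39), np.float64(-0.23), np.float64(40.47)] nub [np.float64(37.4), np.float64(-0.38), np.float64(83.09)] tilt 36.89 F [ 0.4   0.69 -1.47]
t 8.8 flat [np.float64(-19.37), np.float64(-0.2), np.float64(40.48)] nub [np.float64(37.41), np.float64(-0.35), np.float64(83.1)] tilt 36.89 F [ 0.09 -0.35 -2.11]
t 8.9 flat [np.float64(-19.33), np.float64(-0.23), np.float64(40.54)] nub [np.float64(37.45), np.float64(-0.37), np.float64(83.17)] tilt 36.9 F [-0.32  0.15 -1.23]
t 9.0 flat [np.float64(-19.35), np.float64(-0.23), np.float64(40.51)] nub [np.float64(37.43), np.float64(-0.38), np.float64(83.14)] tilt 36.9 F [ 0.73  0.86 -1.04]
t 9.1 flat [np.float64(-19.35), np.float64(-0.23), np.float64(40.53)] nub [np.float64(37.43), np.float64(-0.38), np.float64(83.16)] tilt 36.9 F [ 1.34  0.21 -0.88]
t 9.2 flat [np.float64(-19.34), np.float64(-0.24), np.float64(40.54)] nub [np.float64(37.43), np.float64(-0.39), np.float64(83.17)] tilt 36.9 F [-0.27 -0.16 -2.1 ]
```

Emit:
jog_arm(
  steps=[
    [0.2,-0.016,0,-0.02,0,0,0],
    [0.2,-0.0325,0,-0.04,0,0,0],
    [0.2,-0.0325,0,-0.04,0,0,0],
    [0.2,-0.0325,0,-0.04,0,0,0],
    [0.2,-0.0325,0,-0.04,0,0,0],
    [0.2,-0.0325,0,-0.04,0,0,0],
    [0.2,-0.0325,0,-0.04,0,0,0],
    [0.2,-0.0325,0,-0.04,0,0,0],
  ],
)

```text
time_s: 10.0
position: [0.4877, -0.3108, 0.1085]
eef_rot: [-179.9, -36.9, -22.9]
ft_force: [0.2, 0.4, -1.1]
gripper_width: 0.0296
gripper_force: 89.4
```

```bash
cat >> h.py <<'E'
def avg(n=8):
    F=[]
    for i in range(n):
        grab_frame("scene");f=get_state()["ft_force"];F.append([f[0]*ca+f[1]*sa,-f[0]*sa+f[1]*ca,f[2]])
    where();print("Favg",np.mean(F,0).round(2))
E
python3 - <<'E'
from h import *
avg()
E
```

```text
t 10.4 flat [np.float64(-25.34), np.float64(-0.2), np.float64(42.03)] nub [np.float64(31.44), np.float64(-0.35), np.float64(84.66)] tilt 36.9 F [ 0.11 -0.45 -1.66]
Favg [ 0.17 -0.06 -1.51]
```

Emit:
jog_arm(
  steps=[
    [0.2,-0.02,0,-0.015,0,0,0],
    [0.2,-0.04,0,-0.03,0,0,0],
    [0.2,-0.04,0,-0.03,0,0,0],
    [0.2,-0.04,0,-0.03,0,0,0],
    [0.2,-0.04,0,-0.03,0,0,0],
    [0.2,-0.04,0,-0.03,0,0,0],
    [0.2,-0.04,0,-0.03,0,0,0],
    [0.2,-0.04,0,-0.03,0,0,0],
  ],
)

```text
time_s: 11.2
position: [0.4824, -0.3088, 0.109]
eef_rot: [-179.9, -37.0, -22.9]
ft_force: [2.5, -1.1, 2.0]
gripper_width: 0.0296
gripper_force: 89.4
```

```bash
python3 - <<'E'
from h import *
avg()
E
```

```text
t 11.6 flat [np.float64(-31.14), np.float64(-0.3), np.float64(42.23)] nub [np.float64(25.62), np.float64(-0.44), np.float64(84.89)] tilt 36.93 F [ 3.52 -0.35  2.46]
Favg [ 3.31 -0.08  2.19]
```

Emit:
jog_arm(
  steps=[
    [0.2,-0.01,0,-0.008,0,0,0],
    [0.2,-0.02,0,-0.015,0,0,0],
    [0.2,-0.03,0,-0.023,0,0,0],
    [0.2,-0.04,0,-0.03,0,0,0],
    [0.2,-0.04,0,-0.03,0,0,0],
    [0.2,-0.04,0,-0.03,0,0,0],
    [0.2,-0.04,0,-0.03,0,0,0],
    [0.2,-0.04,0,-0.03,0,0,0],
    [0.2,-0.04,0,-0.03,0,0,0],
  ],
)

```text
time_s: 12.5
position: [0.4774, -0.3068, 0.1098]
eef_rot: [-179.9, -37.1, -23.0]
ft_force: [5.3, -2.7, 2.0]
gripper_width: 0.0296
gripper_force: 89.4
```

```bash
cat >> h.py <<'E'
def rel(dx,dz,dphi):  # move flat centre by dx,dz (mm) and tilt by dphi, from the present pose: tool shift/turn
    s=get_state();R=Ro.from_euler('xyz',s["eef_rot"],degrees=True);p=s["position"]
    v=np.array([OX-.0355,0,OZ]);f=p+R.apply(v)
    R2=R*Ro.from_rotvec([0,np.radians(dphi),0])
    f2=f+np.array([dx*ca,dx*sa,dz])/1e3
    p2=f2-R2.apply(v);print("rel",dx,dz,dphi,"shift",(R.inv().apply(p2-p)/.12).round(4),"turn",round(dphi/90,4))
E
python3 - <<'E'
from h import *
avg()
rel(0,0,-4);rel(0,0,-8.5);rel(0,0,-12.5);rel(0,0,-17)
E
```

```text
t 12.9 flat [np.float64(-36.12), np.float64(-0.58), np.float64(43.32)] nub [np.float64(20.54), np.float64(-0.74), np.float64(86.11)] tilt 37.06 F [7.33 0.72 2.08]
Favg [6.95 0.13 2.3 ]
rel 0 0 -4 shift [0.0315 0.     0.0226] turn -0.0444
rel 0 0 -8.5 shift [0.0649 0.     0.0505] turn -0.0944
rel 0 0 -12.5 shift [ 0.0926 -0.      0.0775] turn -0.1389
rel 0 0 -17 shift [ 0.1215 -0.      0.1101] turn -0.1889
```

Emit:
jog_arm(
  steps=[
    [0.2,0.0315,0,0.0226,0,-0.0444,0],
    [0.2,0.065,0,0.0505,0,-0.0944,0],
    [0.2,0.0926,0,0.0775,0,-0.139,0],
    [0.2,0.1215,0,0.11,0,-0.189,0],
    [0.2,0.1215,0,0.11,0,-0.189,0],
    [0.2,0.1215,0,0.11,0,-0.189,0],
    [0.2,0.1215,0,0.11,0,-0.189,0],
    [0.2,0.1215,0,0.11,0,-0.189,0],
    [0.2,0.1215,0,0.11,0,-0.189,0],
  ],
)

```text
time_s: 13.8
position: [0.4957, -0.3145, 0.1077]
eef_rot: [-180.0, -20.1, -22.9]
ft_force: [6.5, -2.5, 1.8]
gripper_width: 0.0296
gripper_force: 89.5
```

```bash
python3 - <<'E'
from h import *
avg()
rel(-2,-1,0);rel(-4,-1,0);rel(-5,-1,0)
E
```

```text
t 14.2 flat [np.float64(-35.88), np.float64(-0.53), np.float64(43.05)] nub [np.float64(30.78), np.float64(-0.68), np.float64(67.47)] tilt 20.12 F [6.93 0.01 1.45]
Favg [ 7.15 -0.18  2.2 ]
rel -2 -1 0 shift [-0.0185  0.      0.0021] turn 0.0
rel -4 -1 0 shift [-0.0342  0.0001 -0.0036] turn 0.0
rel -5 -1 0 shift [-0.042   0.0001 -0.0065] turn 0.0
```

Emit:
jog_arm(
  steps=[
    [0.2,-0.01,0,0,0,0,0],
    [0.2,-0.0185,0,0.001,0,0,0],
    [0.2,-0.027,0,-0.002,0,0,0],
    [0.2,-0.0342,0,-0.0036,0,0,0],
    [0.2,-0.042,0,-0.0065,0,0,0],
    [0.2,-0.042,0,-0.0065,0,0,0],
    [0.2,-0.042,0,-0.0065,0,0,0],
    [0.2,-0.042,0,-0.0065,0,0,0],
    [0.2,-0.042,0,-0.0065,0,0,0],
    [0.2,-0.042,0,-0.0065,0,0,0],
  ],
)

```text
time_s: 15.2
position: [0.492, -0.3131, 0.1077]
eef_rot: [-180.0, -20.3, -22.9]
ft_force: [9.7, -4.5, 1.0]
gripper_width: 0.0295
gripper_force: 89.4
```

```bash
python3 - <<'E'
from h import *
avg(12)
for p in (-5,-10,-11):
  rel(0,0,p);rel(-.5,0,p)
E
```

```text
t 15.8 flat [np.float64(-39.58), np.float64(-0.67), np.float64(42.97)] nub [np.float64(27.01), np.float64(-0.84), np.float64(67.61)] tilt 20.31 F [10.08  0.46  1.2 ]
Favg [10.11  0.71  1.63]
rel 0 0 -5 shift [0.0391 0.     0.0286] turn -0.0556
rel -0.5 0 -5 shift [0.0352 0.     0.0271] turn -0.0556
rel 0 0 -10 shift [ 0.0755 -0.      0.0604] turn -0.1111
rel -0.5 0 -10 shift [0.0716 0.     0.059 ] turn -0.1111
rel 0 0 -11 shift [0.0824 0.     0.0672] turn -0.1222
rel -0.5 0 -11 shift [0.0785 0.     0.0657] turn -0.1222
```

```bash
python3 - <<'E'
from h import *
rel(-1,0,0);rel(-2,0,0);rel(-2,0,-5)
E
```

```text
rel -1 0 0 shift [-0.0078  0.     -0.0029] turn 0.0
rel -2 0 0 shift [-0.0156  0.     -0.0058] turn 0.0
rel -2 0 -5 shift [0.0234 0.     0.0228] turn -0.0556
```

Emit:
jog_arm(
  steps=[
    [0.2,-0.0078,0,-0.0029,0,0,0],
    [0.2,-0.0156,0,-0.0058,0,0,0],
    [0.2,0.0035,0,0.0085,0,-0.028,0],
    [0.2,0.0234,0,0.0228,0,-0.0556,0],
    [0.2,0.0234,0,0.0228,0,-0.0556,0],
    [0.2,0.0234,0,0.0228,0,-0.0556,0],
    [0.2,0.0234,0,0.0228,0,-0.0556,0],
    [0.2,0.0234,0,0.0228,0,-0.0556,0],
    [0.2,0.0234,0,0.0228,0,-0.0556,0],
    [0.2,0.0234,0,0.0228,0,-0.0556,0],
  ],
)

```text
time_s: 16.8
position: [0.496, -0.3151, 0.1068]
eef_rot: [180.0, -15.4, -22.9]
ft_force: [10.0, -4.6, 1.8]
gripper_width: 0.0295
gripper_force: 89.3
```

```bash
python3 - <<'E'
from h import *
avg(12)
rel(-.6,0,-5);rel(-.6,0,-10);rel(-.6,0,0)
im=grab_frame("side")[150:250,280:400,::-1];im2=grab_frame("wrist")[150:330,200:440,::-1]
cv2.imwrite("pics/s6.png",np.hstack([cv2.resize(im,(400,400),interpolation=2),cv2.resize(im2,(400,400),interpolation=2)]))
E
```

```text
t 17.4 flat [np.float64(-40.59), np.float64(-1.0), np.float64(43.56)] nub [np.float64(27.85), np.float64(-1.15), np.float64(62.47)] tilt 15.44 F [11.2   0.78  1.56]
Favg [11.43 -0.14  2.65]
rel -0.6 0 -5 shift [0.0342 0.     0.0272] turn -0.0556
rel -0.6 0 -10 shift [0.0707 0.     0.0591] turn -0.1111
rel -0.6 0 0 shift [-0.0048  0.     -0.0013] turn 0.0
```

View pics/s6.png

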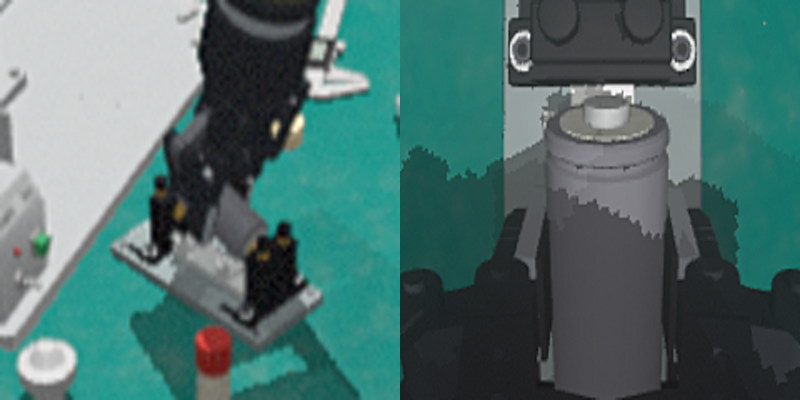

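The wrist view shows the nub at (605,110), in front of the block edge at y≈87 with a visible gap. The cell sits about 1 mm to the right of the block centre at (601), so I correct that while tipping down.

Emit:
jog_arm(
  steps=[
    [0.2,0.01,-0.004,0.008,0,-0.018,0],
    [0.2,0.022,-0.009,0.018,0,-0.036,0],
    [0.2,0.036,-0.009,0.0278,0,-0.0556,0],
    [0.2,0.036,-0.009,0.0278,0,-0.0556,0],
    [0.2,0.036,-0.009,0.0278,0,-0.0556,0],
    [0.2,0.036,-0.009,0.0278,0,-0.0556,0],
    [0.2,0.036,-0.009,0.0278,0,-0.0556,0],
    [0.2,0.036,-0.009,0.0278,0,-0.0556,0],
  ],
)

```text
time_s: 18.3
position: [0.501, -0.3161, 0.1043]
eef_rot: [180.0, -10.4, -22.9]
ft_force: [10.5, -5.7, 1.7]
gripper_width: 0.0297
gripper_force: 89.4
```

```bash
python3 - <<'E'
from h import *
avg(12)
rel(0,0,-3);rel(0,0,-6);rel(-.3,0,-3);rel(-.3,0,-6)
E
```

```text
t 18.9 flat [np.float64(-40.97), np.float64(0.08), np.float64(43.18)] nub [np.float64(28.85), np.float64(-0.06), np.float64(56.05)] tilt 10.44 F [13.72 -0.56  1.7 ]
Favg [12.34 -0.56  1.68]
rel 0 0 -3 shift [0.0237 0.     0.0167] turn -0.0333
rel 0 0 -6 shift [ 0.0466 -0.      0.0347] turn -0.0667
rel -0.3 0 -3 shift [0.0213 0.     0.0163] turn -0.0333
rel -0.3 0 -6 shift [0.0441 0.     0.0342] turn -0.0667
```

```bash
python3 - <<'E'
from h import *
rel(.9,0,0);rel(.9,0,-3);rel(.9,-.5,-5)
E
```

```text
rel 0.9 0 0 shift [ 0.0074 -0.      0.0014] turn 0.0
rel 0.9 0 -3 shift [ 0.0311 -0.      0.0181] turn -0.0333
rel 0.9 -0.5 -5 shift [ 0.0457 -0.      0.034 ] turn -0.0556
```

Emit:
jog_arm(
  steps=[
    [0.2,0.0074,0,0.0014,0,0,0],
    [0.2,0.019,0,0.01,0,-0.0166,0],
    [0.2,0.0311,0,0.0181,0,-0.0333,0],
    [0.2,0.0311,0,0.0181,0,-0.0333,0],
    [0.2,0.0311,0,0.0181,0,-0.0333,0],
    [0.2,0.0311,0,0.0181,0,-0.0333,0],
    [0.2,0.0311,0,0.0181,0,-0.0333,0],
    [0.2,0.0311,0,0.0181,0,-0.0333,0],
  ],
)

```text
time_s: 19.7
position: [0.5046, -0.3174, 0.1025]
eef_rot: [180.0, -7.4, -22.9]
ft_force: [11.0, -5.1, 0.6]
gripper_width: 0.0296
gripper_force: 89.5
```

```bash
python3 - <<'E'
from h import *
avg(12)
im2=grab_frame("wrist")[150:330,200:440,::-1];cv2.imwrite("pics/s7.png",cv2.resize(im2,(800,600),interpolation=2))
rel(0,0,-3);rel(0,-.5,-5);rel(0,-1,-7.4)
E
```

```text
t 20.3 flat [np.float64(-40.36), np.float64(0.23), np.float64(42.87)] nub [np.float64(30.05), np.float64(0.1), np.float64(52.03)] tilt 7.41 F [11.49 -0.24  0.82]
Favg [11.29 -0.62  1.23]
rel 0 0 -3 shift [ 0.0237 -0.      0.0167] turn -0.0333
rel 0 -0.5 -5 shift [ 0.0385 -0.      0.0327] turn -0.0556
rel 0 -1 -7.4 shift [ 0.0558 -0.      0.0517] turn -0.0822
```

View pics/s7.png

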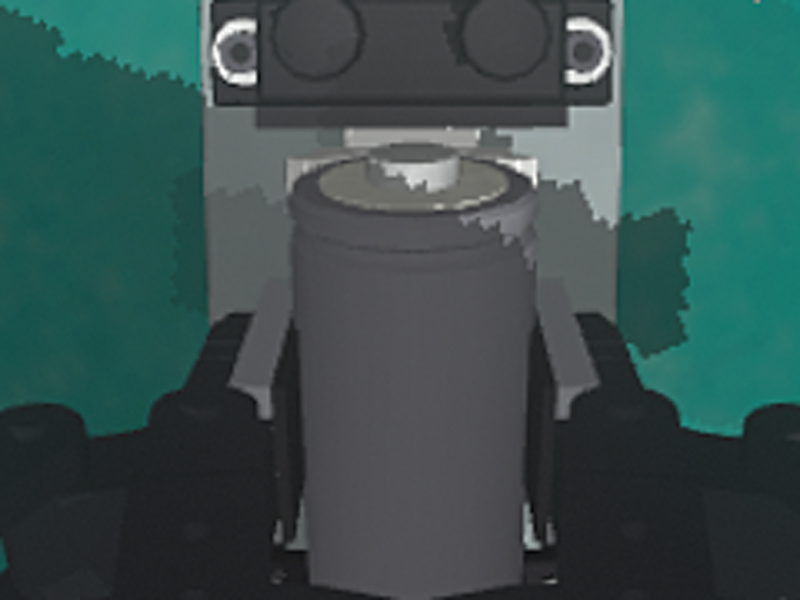

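The block centre is at 412 px and the nub at 414 px, so they are aligned laterally. About 1.9 mm of clearance shows in front of the block.

Emit:
jog_arm(
  steps=[
    [0.2,0.0118,0,0.0083,0,-0.0166,0],
    [0.2,0.0237,0,0.0167,0,-0.0333,0],
    [0.2,0.0385,0,0.0327,0,-0.0556,0],
    [0.2,0.0558,0,0.0517,0,-0.0822,0],
    [0.2,0.0558,0,0.0517,0,-0.0822,0],
    [0.2,0.0558,0,0.0517,0,-0.0822,0],
    [0.2,0.0558,0,0.0517,0,-0.0822,0],
    [0.2,0.0558,0,0.0517,0,-0.0822,0],
    [0.2,0.0558,0,0.0517,0,-0.0822,0],
  ],
)

```text
time_s: 21.25
position: [0.5114, -0.3201, 0.0966]
eef_rot: [-180.0, 0.0, -22.9]
ft_force: [10.7, -4.9, 0.5]
gripper_width: 0.0299
gripper_force: 89.6
```

```bash
python3 - <<'E'
from h import *
avg(12)
rel(0,-1,0);rel(0,-3,0)
E
```

```text
t 21.85 flat [np.float64(-40.54), np.float64(0.44), np.float64(41.2)] nub [np.float64(30.46), np.float64(0.32), np.float64(41.2)] tilt 0.0 F [11.81 -0.64  0.63]
Favg [11.81 -0.16  0.02]
rel 0 -1 0 shift [-0.      0.      0.0083] turn 0.0
rel 0 -3 0 shift [-0.     0.     0.025] turn 0.0
```

Emit:
jog_arm(
  steps=[
    [0.2,0.002,0,0.006,0,0,0],
    [0.2,0.003,0,0.012,0,0,0],
    [0.2,0.003,0,0.018,0,0,0],
    [0.2,0.003,0,0.018,0,0,0],
    [0.2,0.003,0,0.018,0,0,0],
    [0.2,0.003,0,0.018,0,0,0],
    [0.2,0.003,0,0.018,0,0,0],
    [0.2,0.003,0,0.018,0,0,0],
  ],
)

```text
time_s: 22.65
position: [0.5116, -0.32, 0.0943]
eef_rot: [-180.0, 0.0, -22.9]
ft_force: [9.9, -5.2, 0.9]
gripper_width: 0.03
gripper_force: 89.6
```

```bash
python3 - <<'E'
from h import *
avg(12);print(get_state()["moment"])
E
```

```text
t 23.25 flat [np.float64(-40.33), np.float64(0.5), np.float64(39.0)] nub [np.float64(30.67), np.float64(0.38), np.float64(38.97)] tilt -0.02 F [12.46  0.27  0.55]
Favg [11.59 -0.11  0.18]
[-0.75334313 -1.63622566  0.01870566]
```

Emit:
jog_arm(
  steps=[
    [0.2,0,0.001,0.004,0,0,0],
    [0.2,0,0.002,0.007,0,0,0],
    [0.2,0,0.003,0.007,0,0,0],
    [0.2,0,0.003,0.007,0,0,0],
    [0.2,0,0.003,0.007,0,0,0],
    [0.2,0,0.003,0.007,0,0,0],
  ],
)

```text
time_s: 23.85
position: [0.5116, -0.3202, 0.0936]
eef_rot: [-180.0, 0.0, -22.9]
ft_force: [10.9, -3.8, 1.0]
gripper_width: 0.0295
gripper_force: 89.6
```

```bash
python3 - <<'E'
from h import *
avg(12)
E
```

```text
t 24.45 flat [np.float64(-40.31), np.float64(0.41), np.float64(38.25)] nub [np.float64(30.69), np.float64(0.28), np.float64(38.22)] tilt -0.02 F [11.3   1.53  1.49]
Favg [11.3   0.93  0.74]
```

Emit:
jog_arm(
  steps=[
    [0.2,0.006,0,0,0,0,0],
    [0.2,0.012,0,0,0,0,0],
    [0.2,0.018,0,0,0,0,0],
    [0.2,0.023,0,0,0,0,0],
    [0.2,0.023,0,0,0,0,0],
    [0.2,0.023,0,0,0,0,0],
    [0.2,0.023,0,0,0,0,0],
    [0.2,0.023,0,0,0,0,0],
  ],
)

```text
time_s: 25.25
position: [0.5137, -0.3211, 0.0936]
eef_rot: [-180.0, 0.1, -22.9]
ft_force: [9.2, -2.3, 2.5]
gripper_width: 0.0298
gripper_force: 89.6
```

```bash
python3 - <<'E'
from h import *
avg(12)
E
```

```text
t 25.85 flat [np.float64(-38.12), np.float64(0.45), np.float64(38.23)] nub [np.float64(32.88), np.float64(0.33), np.float64(38.1)] tilt -0.11 F [8.86 0.69 3.05]
Favg [8.96 0.9  2.22]
```

Emit:
jog_arm(
  steps=[
    [0.2,0.005,0,0,0,0,0],
    [0.2,0.01,0,0,0,0,0],
    [0.2,0.015,0,0,0,0,0],
    [0.2,0.02,0,0,0,0,0],
    [0.2,0.02,0,0,0,0,0],
    [0.2,0.02,0,0,0,0,0],
    [0.2,0.02,0,0,0,0,0],
    [0.2,0.02,0,0,0,0,0],
  ],
)

```text
time_s: 26.65
position: [0.5154, -0.3218, 0.0935]
eef_rot: [-179.9, 0.2, -22.9]
ft_force: [6.4, -0.6, 4.4]
gripper_width: 0.0298
gripper_force: 89.7
```

```bash
python3 - <<'E'
from h import *
avg(12)
E
```

```text
t 27.25 flat [np.float64(-36.31), np.float64(0.43), np.float64(38.26)] nub [np.float64(34.69), np.float64(0.31), np.float64(38.01)] tilt -0.2 F [6.04 1.01 4.42]
Favg [6.78 1.01 3.95]
```

Emit:
jog_arm(
  steps=[
    [0.2,0.003,0,0,0,0,0],
    [0.2,0.006,0,0,0,0,0],
    [0.2,0.009,0,0,0,0,0],
    [0.2,0.012,0,0,0,0,0],
    [0.2,0.012,0,0,0,0,0],
    [0.2,0.012,0,0,0,0,0],
    [0.2,0.012,0,0,0,0,0],
    [0.2,0.012,0,0,0,0,0],
  ],
)

```text
time_s: 28.05
position: [0.5164, -0.3222, 0.0935]
eef_rot: [-179.9, 0.3, -22.9]
ft_force: [5.2, -1.6, 5.9]
gripper_width: 0.0302
gripper_force: 89.8
```

```bash
python3 - <<'E'
from h import *
avg(12)
E
```

```text
t 28.65 flat [np.float64(-35.25), np.float64(0.46), np.float64(38.25)] nub [np.float64(35.75), np.float64(0.35), np.float64(37.92)] tilt -0.26 F [ 4.93 -0.08  5.24]
Favg [5.41 0.73 5.37]
```

Emit:
jog_arm(
  steps=[
    [0.2,0.003,0,-0.002,0,0,0],
    [0.2,0.006,0,-0.004,0,0,0],
    [0.2,0.009,0,-0.004,0,0,0],
    [0.2,0.009,0,-0.004,0,0,0],
    [0.2,0.009,0,-0.004,0,0,0],
    [0.2,0.009,0,-0.004,0,0,0],
    [0.2,0.009,0,-0.004,0,0,0],
  ],
)

```text
time_s: 29.35
position: [0.5167, -0.3223, 0.0934]
eef_rot: [-179.9, 0.4, -22.9]
ft_force: [3.0, -1.1, 6.6]
gripper_width: 0.0294
gripper_force: 89.9
```

```bash
python3 - <<'E'
from h import *
avg(12)
im2=grab_frame("wrist")[150:330,200:440,::-1];cv2.imwrite("pics/s8.png",cv2.resize(im2,(800,600),interpolation=2))
E
```

```text
t 29.95 flat [np.float64(-35.13), np.float64(0.44), np.float64(38.35)] nub [np.float64(35.87), np.float64(0.34), np.float64(37.84)] tilt -0.41 F [3.4  1.31 6.56]
Favg [3.39 0.8  6.43]
```

View pics/s8.png

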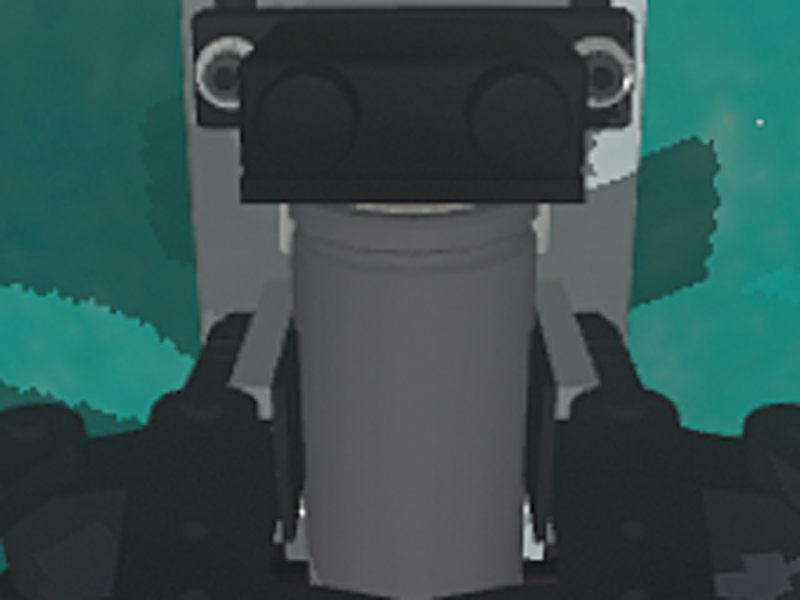

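The nub has gone into the window: the block edge at y≈203 now covers it, and the cell body is centred at 413. I take the remaining load off the arm before releasing.

Emit:
jog_arm(
  steps=[
    [0.2,0.003,0,-0.003,0,0.002,0],
    [0.2,0.006,0,-0.006,0,0.004,0],
    [0.2,0.007,0,-0.009,0,0.004,0],
    [0.2,0.007,0,-0.009,0,0.004,0],
    [0.2,0.007,0,-0.009,0,0.004,0],
    [0.2,0.007,0,-0.009,0,0.004,0],
    [0.2,0.007,0,-0.009,0,0.004,0],
  ],
)

```text
time_s: 30.7
position: [0.5166, -0.3222, 0.0935]
eef_rot: [-179.9, 0.2, -22.9]
ft_force: [1.0, -0.2, 5.5]
gripper_width: 0.0296
gripper_force: 89.9
```

```bash
python3 - <<'E'
from h import *
avg(12)
E
```

```text
Traceback (most recent call last):
  File "h.py", line 46, in avg
    grab_frame("scene");f=get_state()["ft_force"];F.append([f[0]*ca+f[1]*sa,-f[0]*sa+f[1]*ca,f[2]])
    ~~~~~~~~~~^^^^^^^^^
ValueError: 200 camera calls are used up
```

Emit:
jog_arm(
  steps=[
    [0.34,0,0,0,0,0,0],
    [0.36,0,0,0,0,0,0],
    [0.4,0,0,0,0,0,0],
    [0.5,0,0,0,0,0,0],
    [0.6,0,0,0,0,0,0],
    [0.6,0,0,0,0,0,0],
    [0.6,0,0,0,0,0,0],
  ],
  grip_force=20,
)

```text
time_s: 31.4
position: [0.5167, -0.3222, 0.0932]
eef_rot: [-179.9, 0.2, -22.9]
ft_force: [-0.0, 0.4, 0.2]
gripper_width: 0.0509
gripper_force: 0.0
```

```bash
python3 - <<'E'
from h import *
where()
E
```

```text
t 31.4 flat [np.float64(-34.98), np.float64(0.6), np.float64(37.97)] nub [np.float64(36.02), np.float64(0.5), np.float64(37.72)] tilt -0.2 F [-0.18  0.38  0.16]
```

Emit:
jog_arm(
  steps=[
    [0.6,0,0,-0.05,0,0,0],
    [0.6,0,0,-0.2,0,0,0],
    [0.6,0,0,-0.5,0,0,0],
    [0.6,0,0,-0.8,0,0,0],
    [0.6,0,0,-0.9,0,0,0],
    [0.6,0,0,-0.9,0,0,0],
    [0.6,0,0,-0.9,0,0,0],
    [0.6,0,0,-0.9,0,0,0],
  ],
)

```text
time_s: 32.2
position: [0.5162, -0.3219, 0.1991]
eef_rot: [-179.9, 0.4, -22.9]
ft_force: [-0.3, -0.2, 0.1]
gripper_width: 0.0516
gripper_force: 0.0
```

```bash
python3 -c "
from rig import *
print(finish_job())"
```

```text
the job is handed in; nothing more can be done
None
```

I loaded the cell and handed the job in at about 32 s: the nub is in the window, the spring is holding it, and the gripper is clear. No verdict came back, and with the camera calls used up I didn't see the cell after letting go.

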